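Push the brass blank up the feed gutter into its stop pocket

TASK

With the fingertips, push the brass lock-barrel blank up its lane of the sloped gutter, over the crest, until it drops into the pocket at the end stop and stays there when you let go. Only push it along: never pick it up. Leave the steel blank lying at the low end of its own lane and do not disturb the other things on the bench.

Things in the scene. Friction and masses are not known exactly. Their poses are not given: they have to be found in the camera images.
- gutter: Two-lane sloped feed gutter fixed to the bench, 228 mm long, 146 wide: aluminium floor, low blue walls, blue end stop with black rubber pads. Origin on the bench top under its middle; +x points uphill along the lanes to the stop, y across, z up. Lanes are 64 mm wide, centred at y = +35 and -35 mm. Walls stand 12 mm above the floor, the lip across the low end (x = -105 mm) 8 mm.
- ramp (a point): Point on the sloping floor's plane, midway between the lanes, 30 mm straight above the gutter's origin. x runs up the slope (0.15 rad), y across the lanes, z square to the floor: a blank rolling on the slope has its centre at z = 20 mm here. The slope runs from gutter x = -107 mm to the crest at gutter x = 50, z = 37.6 mm. A blank let go on it rolls back down.
- pocket (a point): Point on the pocket's level floor midway between the lanes, at gutter x = 66, z = 31.6 mm, axes like the gutter's. The floor lies 6 mm below the crest and ends at the stop's face at gutter x = 87 mm; the stop's top is at z = 66 mm. A blank in the pocket has its centre at gutter x = 64 to 67, z = 51.6 mm, and does not roll back by itself.
- brass_blank: Yellow brass round lock-barrel blank, polished and slippery, 40 mm diameter, 60 mm long, about 0.25 kg, lying across one of the two lanes (either one) and free to roll. Origin at its centre; y is its long axis, x and z turn as it rolls. At the start it rests against the low lip with its centre at gutter x = -86 mm, z = 37 mm.
- steel_blank: Silver-grey steel blank of the same size and mass, at the low end of the other lane. Origin at its centre. To be left there.
- pliers: Blue-handled pliers lying behind the gutter, 172 x 56 x 14 mm; origin under the middle. Loose, leave alone.
- oil_bottle: Small yellow oil bottle with red nozzle standing behind the gutter, 40 mm diameter, 123 mm high; origin under the middle. Loose, leave alone.
- padlock: Brass padlock lying flat, 63 x 42 x 15 mm; origin under the middle. Loose, leave alone. Behind it, right of the gutter, stands the fixed red key reader, solid, 0.33 m high, within world x 0.41 to 0.75, y -0.27 to -0.03 m: travel over or round it. The key machine left of the gutter (y over 0.38 m) is taller.
- tape_roll: Roll of tan tape lying flat at the right rear, 84 mm diameter, 19 mm high; origin under the middle. Loose, leave alone.
Not all that is in view belongs to the job. Several things have the shape of the brass_blank; the one meant has the colours described above.

How it is judged:
At the end, for the whole second after the job is handed in: The brass blank lies at rest in the pocket of its lane (centre 61 to 71 mm uphill of the gutter's middle and 47 to 54.5 mm above the bench); the steel blank lies at the low end of the other lane (centre at least 70 mm downhill of the middle, on the floor) (x of brass_blank in the frame of gutter between 0.061 and 0.071 m and z of brass_blank in the frame of gutter between 0.047 and 0.0545 m and ((y of brass_blank in the frame of gutter between 0.025 and 0.045 m and y of steel_blank in the frame of gutter below -0.025 m) or (y of brass_blank in the frame of gutter between -0.045 and -0.025 m and y of steel_blank in the frame of gutter above 0.025 m)) and linear speed of brass_blank below 0.02 m/s and x of steel_blank in the frame of gutter below -0.07 m and z of steel_blank in the frame of ramp below 0.025 m); the robot touches nothing.
It fails at once if the brass blank is lifted more than 12 mm off the gutter's floor (z of brass_blank in the frame of ramp above 0.032 m).
It fails at once if the steel blank is moved more than 20 mm (distance of steel_blank from where it was at the start of the episode above 0.02 m).
It fails at once if another loose thing on the bench is moved more than 30 mm (distance of any of pliers, oil_bottle, padlock, tape_roll from where it was at the start of the episode above 0.03 m).
It also fails if it takes over 42 s, if anything falls off the work surface, if the arm or the gripper's body presses on something with over 40 N, if the wrist force passes 120 N, or if a joint passes its speed limit or range.

ROBOT

A 7-joint arm with a two-finger parallel gripper is mounted at the origin on a cart in front of the work surface, level with it; the furniture and walls round the work are solid. World frame = base frame: x ahead of the robot, y to its left, z up, the work surface at z = 0. Lengths are in m, angles in rad, forces in N, time in s.
With the tool pointing down it reaches from about 0.425 to 0.825 m from the base axis. Payload 3.6 kg.
Tool frame: the origin (TCP) lies on the centre line of the jaws, within the pads' length; the fingertips stand 14 mm ahead of it and the grasp point (between the pads) lies 5 mm behind it; z points along the fingers, y is the line along which they close (so a half turn about z gives the same grasp; the last joint's range is limited). The gripper opens to 85 mm and grips with 20 to 120 N. Pads are 22 mm wide; open, the fingers measure 114 mm over their backs; the gripper's body (76 mm by 85 mm) begins 54 mm behind the grasp point. The pads swing forward as they close: fully open they stand 13 mm farther back than shut.
Start: joints at [-1.175, 0.615, -0.013, 1.423, 0.008, 1.103, -0.04], TCP at [0.266, 0.593, 0.245] pointing down, gripper open.
Joint ranges: [-3.12, 3.12], [-0.3, 2.06], [-1.34, 1.32], [0.26, 2.42], [-1.36, 4.5], [0.01, 1.98], [-2.84, 2.84]. Speed limits (rad/s): [2.79, 2.79, 3.14, 3.14, 3.14, 3.14, 3.14].

INTERFACE

Orientations are given as a unit quaternion [w, x, y, z].
In Python, from bench import get_state, read_camera, job_done gives the robot as it stands.
- The arm moves only by the shell command python3 -m handwheel 'ROWS'. ROWS is a JSON object of lists of equal length, an entry for each row: "slide": the shift along the tool's x, y, z in cm, a list of three; "twist": the turn about the tool's z in rad; "claw": the gripper command: -1 is shut, 1 is fully open, values between are in proportion. A call has 1 to 20 rows; each row is the pose to reach, as a shift and turn from the pose commanded when the call began, along the tool's axes at that moment; what a row does not reach only later rows make up. A row lasts 1/8 s, in which the tool goes at most 62.5 mm and 10.7 degrees, less where a joint would pass 70% of its speed; a pose out of reach is approached as far as the arm can. A call with a gripper value outside its range is refused whole. The fingers move at their own pace and stop on an object; the grip force is fixed at half the most. Time passes only in rows, so rows that repeat a pose let the fingers close. It gives the time, the measured TCP pose, the force, the opening and the grip force at its end, in the units of the state.
- get_state(): the state, without advancing time (a new reading comes with each control period).
- read_camera(name): name is "side" or "top" or "wrist"; returns a dict with "image" (400x640x3 uint8, red, green, blue), "K" (3x3 intrinsics, pixels), "R" (3x3) and "t" (3): a world point X has camera coordinates R X + t. Camera axes: x right, y down, z forward; pixel columns grow to the right and rows downward; lengths in m; the calibration is good to about 2 mm. A picture is of the moment at which its call begins. There is no depth.
- job_done(): hands the job in; it is judged then, once.
The state is a dict: "time_s": time; "joint_pos": joint angles; "joint_velocities": joint speeds; "joint_torque": joint torques, N m; "ee_pos": TCP position; "eef_rot": TCP orientation; "contact_force": force on the tool from outside, world axes, zero at the start; "torque": the same for the moment, N m; "grip_width": finger opening in m; "grasp_force": force on a finger pad.
Only numpy, scipy, OpenCV 4.12 (cv2) and the standard library are available. Lean on these libraries where they do the work, as an engineer would, in place of code of your own. Each camera call takes 0.05 s, during which the arm holds its last target. There are 200 camera calls.

## Working session

There is one attempt and no reset: what is moved stays moved. The work goes in short steps, Python scripts to look and compute and a shell command to move; the robot and the scene stay as the last step left them, time stands still between calls to the robot, and variables do not carry over. Pictures are saved under pics/ and viewed, at most 10 in all, crops included, and the job is handed in when it is done.

```bash
mkdir -p pics
python3 - <<'E'
from bench import *
import cv2,numpy as np
for n in("top","side"):
    c=read_camera(n); cv2.imwrite(f"pics/{n}0.png",c["image"][:,:,::-1]); np.savez(n+".npz",**{k:c[k] for k in("K","R","t")}); print(n,c["K"],c["R"],c["t"])
s=get_state();print(s["time_s"],s["ee_pos"],s["eef_rot"],s["grip_width"])
E
```

```text
top [[376.65540003   0.         320.04384048]
 [  0.         376.65540003 197.17049171]
 [  0.           0.           1.        ]] [[ 0.02107581 -0.99977725  0.00112627]
 [-0.97900787 -0.02086638 -0.20275154]
 [ 0.20272987  0.00317053 -0.97922957]] [-0.07394956  0.57389401  0.91734938]
side [[362.96946162   0.         320.95886521]
 [  0.         362.96946162 202.25517324]
 [  0.           0.           1.        ]] [[-0.99226763  0.12405097  0.00403779]
 [ 0.10709753  0.87219487 -0.47729051]
 [-0.06273009 -0.47316749 -0.87873629]] [0.59080434 0.00350378 1.0228084 ]
0.1 [0.26583818 0.59241036 0.24423223] [-2.20683528e-04  2.09322129e-01  9.77846015e-01 -1.16961545e-03] 0.08523369305254969
```

View pics/top0.png

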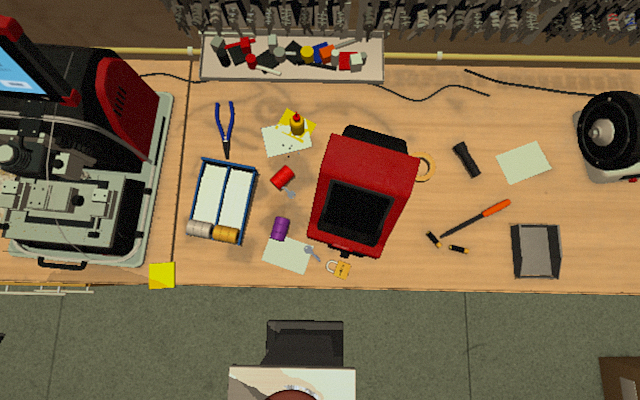

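View pics/side0.png

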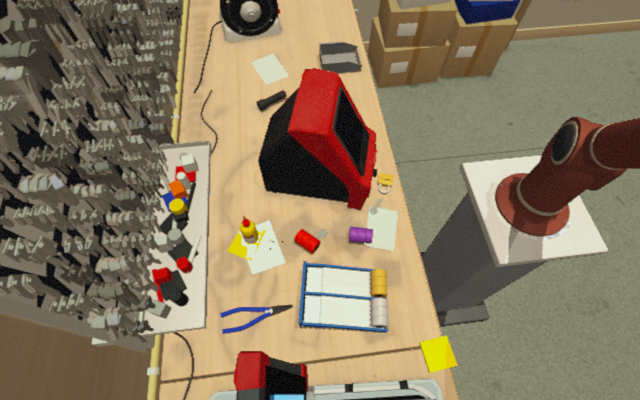

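Cylinders in the top view are silver (198,229), yellow brass (225,234), red (282,178) and purple (281,229). The one at (225,234), in the right lane, fits the yellow brass description. I'll confirm it in a crop.

Run:
```python
import cv2,numpy as np
a=cv2.imread("pics/top0.png")[145:255,175:275]; b=cv2.imread("pics/side0.png")[255:340,290:400]
a=cv2.resize(a,None,fx=4,fy=4,interpolation=cv2.INTER_CUBIC);b=cv2.resize(b,None,fx=3.6,fy=3.6,interpolation=cv2.INTER_CUBIC)
o=np.zeros((440,800,3),np.uint8);o[:,:400]=a;o[:b.shape[0],400:400+b.shape[1]]=b[:,:400]
cv2.imwrite("pics/crop.png",o)
```

```text
(no output)
```

View pics/crop.png

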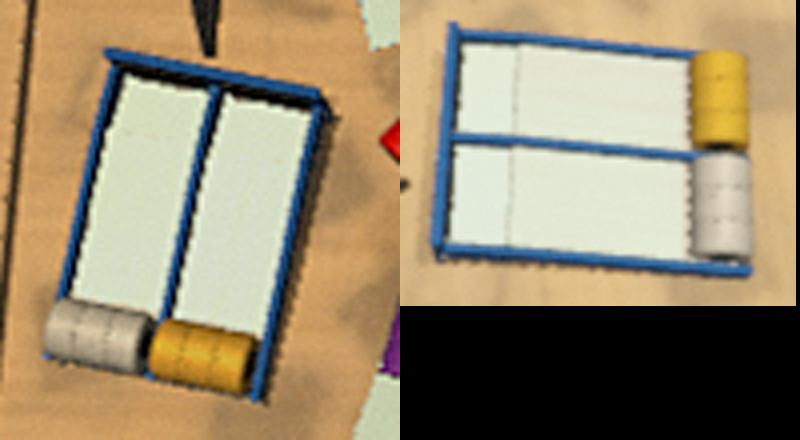

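The crop confirms it: the brass blank is in the right lane (y = -35) at top pixel (225.7,233.7), and the steel one is in the left lane at (199.5,228.8). Next I'll fit the gutter pose.

```bash
cat > fit.py <<'E'
import numpy as np
from scipy.optimize import least_squares
C={n:np.load(n+".npz") for n in("top","side")}
def proj(n,X):
    c=C[n];p=c["K"]@(c["R"]@X+c["t"]);return p[:2]/p[2]
T=lambda u,v:(175+u/4,145+v/4); S=lambda u,v:(290+(u-400)/3.6,255+v/3.6)
P=[("top",(-.086,-.035,.037),T(203,355)),("top",(-.086,.035,.037),T(98,335)),
("side",(-.086,-.035,.037),S(721,100)),("side",(-.086,.035,.037),S(721,205)),
("side",(.05,-.067,.0376),S(516,45)),("side",(.05,.003,.0376),S(512,148)),
("top",("s",.073,.066),T(107,50)),("top",("s",-.073,.066),T(327,96)),
("side",("s",-.073,.066),S(450,24)),("side",("s",.073,.066),S(435,257))]
def W(q,g): 
    c,s=np.cos(q[2]),np.sin(q[2]);return np.array([q[0]+c*g[0]-s*g[1],q[1]+s*g[0]+c*g[1],g[2]])
def res(q): return np.ravel([proj(n,W(q,[q[3] if g[0]=="s" else g[0],*g[1:]]))-np.array(p) for n,g,p in P])
if __name__=="__main__":
    r=least_squares(res,[.55,.25,0,.1],loss="soft_l1");print(r.x,res(r.x).reshape(-1,2).round(1))
    for g in [(-.086,-.035,.037),(.066,-.035,.0516)]:print(W(r.x,g))
E
python3 fit.py
```

```text
[ 0.56887506  0.20038798 -0.16924723  0.09462065] [[ 0.3 -0.2]
 [ 0.4 -0.3]
 [-0.6  0.1]
 [ 0.3  0.6]
 [ 0.5  0. ]
 [ 0.4 -0.1]
 [-1.9 -0.3]
 [-2.7 -1.7]
 [ 0.5 -1.2]
 [ 0.2 -2.8]]
[0.47820843 0.18037394 0.037     ]
[0.62803663 0.154771   0.0516    ]
```

```bash
cat > rel.py <<'E'
import sys,numpy as np
from bench import get_state
from fit import W
from scipy.spatial.transform import Rotation as Ro
q=[.5689,.2004,-.1692]
def rel(X):
    s=get_state();w=s["eef_rot"];R=Ro.from_quat([w[1],w[2],w[3],w[0]]).as_matrix()
    return (R.T@(np.array(X)-s["ee_pos"])*100).round(1)
def gut():
    s=get_state();w=s["eef_rot"];R=Ro.from_quat([w[1],w[2],w[3],w[0]]).as_matrix();d=np.array(s["ee_pos"])-[q[0],q[1],0]
    c,n=np.cos(q[2]),np.sin(q[2]);a=np.arctan2(R[1,1],R[0,1])
    return [round(c*d[0]+n*d[1],4),round(-n*d[0]+c*d[1],4),round(d[2],4)],"yawerr",round(a-np.pi/2-q[2],3),"t",s["time_s"],"grip",s["grip_width"],"F",np.round(s["contact_force"],1)
E
python3 - <<'E'
from rel import *
print(gut())
for X in [(.30,.46,.23),(.33,.36,.21),(.355,.27,.18),(.40,.21,.15)]+[W(q,(-.128,-.035,z)) for z in(.12,)]:print(X,rel(X))
E
```

```text
([np.float64(-0.3647), np.float64(0.3354), np.float64(0.2442)], 'yawerr', np.float64(-0.253), 't', 0.1, 'grip', 0.08523369305254969, 'F', array([-0.2, -0.3, -0.2]))
(0.3, 0.46, 0.23) [ -8.5 -10.7   1.4]
(0.33, 0.36, 0.21) [-15.4 -18.6   3.5]
(0.355, 0.27, 0.18) [-21.3 -25.8   6.5]
(0.4, 0.21, 0.15) [-27.9 -29.4   9.5]
[0.43683408 0.18745422 0.12      ] [-32.2 -29.9  12.5]
```

```bash
python3 -m handwheel '{"slide":[[-3,-3.5,0.5],[-5.7,-7,1],[-8.5,-10.7,1.4],[-12,-14.6,2.5],[-15.4,-18.6,3.5],[-18.4,-22.2,5],[-21.3,-25.8,6.5],[-24.6,-27.6,8],[-27.9,-29.4,9.5],[-32.2,-29.9,12.5],[-32.2,-29.9,12.5],[-32.2,-29.9,12.5]],"twist":[0,-0.05,-0.1,-0.15,-0.2,-0.25,-0.25,-0.25,-0.25,-0.25,-0.25,-0.25],"claw":[-0.5,-0.5,-0.5,-0.5,-0.5,-0.5,-0.5,-0.5,-0.5,-0.5,-0.5,-0.5]}'
python3 - <<'E'
from rel import *
import cv2
print(gut())
c=read_camera("side") if 0 else __import__("bench").read_camera("side")
b=c["image"][220:345,285:445,::-1];cv2.imwrite("pics/s1.png",cv2.resize(b,None,fx=4.5,fy=4.5,interpolation=cv2.INTER_CUBIC))
print(rel(W(q,(-.128,-.035,.043))))
E
```

```text
time_s: 1.6
ee_pos: [0.4368, 0.1887, 0.1201]
eef_rot: [-0.001, 0.086, 0.996, -0.0]
contact_force: [-0.1, 0.1, -0.2]
grip_width: 0.0216
grasp_force: 0.0
([np.float64(-0.1283), np.float64(-0.0338), np.float64(0.1201)], 'yawerr', np.float64(-0.002), 't', 1.6, 'grip', 0.02161974001539873, 'F', array([-0.1,  0.1, -0.2]))
[-0.1 -0.2  7.7]
```

View pics/s1.png

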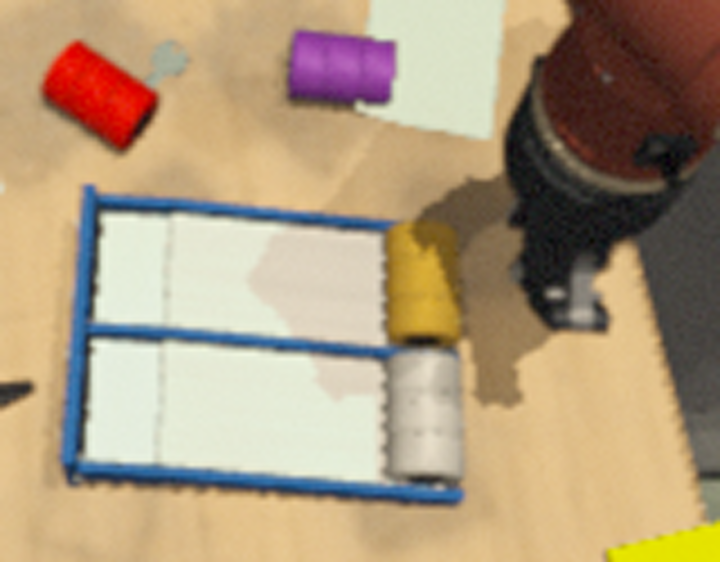

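The picture shows the gripper at crop (560,290), low-side of the brass blank at (422,280), with clearance. Descend next.

```bash
python3 -m handwheel '{"slide":[[0,-0.1,3],[0,-0.1,5],[0,-0.1,6.5],[0,-0.1,7.7],[0,-0.1,7.7]],"twist":[0,0,0,0,0],"claw":[-0.5,-0.5,-0.5,-0.5,-0.5]}'
python3 - <<'E'
from rel import *
import cv2
from bench import read_camera
print(gut())
b=read_camera("side")["image"][220:345,285:445,::-1];cv2.imwrite("pics/s2.png",cv2.resize(b,None,fx=4.5,fy=4.5,interpolation=cv2.INTER_CUBIC))
for g in [(-.117,-.035,.043),(-.06,-.035,.0515),(0,-.035,.0605),(.02,-.035,.0625),(.035,-.035,.063)]:print(g,rel(W(q,g)))
E
```

```text
time_s: 2.28
ee_pos: [0.4368, 0.1876, 0.0429]
eef_rot: [-0.001, 0.085, 0.996, -0.0]
contact_force: [-1.0, 0.8, 0.1]
grip_width: 0.0212
grasp_force: 0.0
([np.float64(-0.128), np.float64(-0.0349), np.float64(0.0429)], 'yawerr', np.float64(-0.002), 't', 2.275, 'grip', 0.021215285485605896, 'F', array([-1. ,  0.8,  0.1]))
(-0.117, -0.035, 0.043) [-1.1 -0.   0. ]
(-0.06, -0.035, 0.0515) [-6.8 -0.  -0.8]
(0, -0.035, 0.0605) [-12.8   0.   -1.7]
(0.02, -0.035, 0.0625) [-14.8   0.   -1.9]
(0.035, -0.035, 0.063) [-16.3   0.   -2. ]
```

View pics/s2.png

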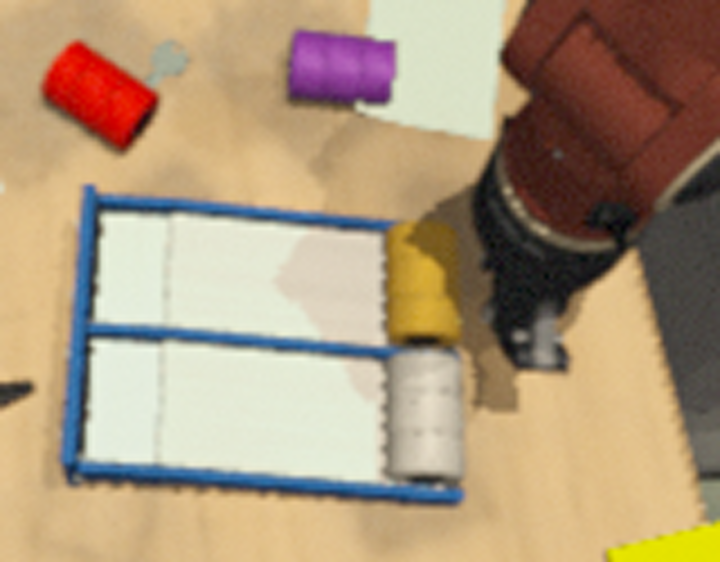

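The fingers at crop (530,340) sit just behind the brass blank, clear of the steel one at (425,415). Push gently.

```bash
python3 -m handwheel '{"slide":[[-0.4,0,0],[-0.7,0,0],[-1,0,0],[-1.3,0,0],[-1.6,0,-0.1],[-2,0,-0.1],[-2.4,0,-0.2],[-2.9,0,-0.3],[-3.4,0,-0.3],[-3.9,0,-0.4],[-4.4,0,-0.5],[-4.9,0,-0.6],[-5.4,0,-0.6],[-5.8,0,-0.7],[-6.2,0,-0.7],[-6.5,0,-0.8],[-6.7,0,-0.8],[-6.8,0,-0.8]],"twist":[0,0,0,0,0,0,0,0,0,0,0,0,0,0,0,0,0,0],"claw":[-0.5,-0.5,-0.5,-0.5,-0.5,-0.5,-0.5,-0.5,-0.5,-0.5,-0.5,-0.5,-0.5,-0.5,-0.5,-0.5,-0.5,-0.5]}'
python3 - <<'E'
from rel import *
import cv2
from bench import read_camera
print(gut())
b=read_camera("side")["image"][220:345,285:445,::-1];cv2.imwrite("pics/s3.png",cv2.resize(b,None,fx=4.5,fy=4.5,interpolation=cv2.INTER_CUBIC))
for g in [(0,-.035,.0605),(.02,-.035,.0625),(.035,-.035,.063)]:print(g,rel(W(q,g)))
E
```

```text
time_s: 4.58
ee_pos: [0.5043, 0.1758, 0.0513]
eef_rot: [-0.0, 0.086, 0.996, -0.0]
contact_force: [-1.2, 0.3, 0.6]
grip_width: 0.0211
grasp_force: 0.5
([np.float64(-0.0595), np.float64(-0.0352), np.float64(0.0513)], 'yawerr', np.float64(-0.003), 't', 4.575, 'grip', 0.021086639639667698, 'F', array([-1.2,  0.3,  0.6]))
(0, -0.035, 0.0605) [-5.9  0.  -0.9]
(0.02, -0.035, 0.0625) [-7.9  0.  -1.1]
(0.035, -0.035, 0.063) [-9.4  0.  -1.2]
```

View pics/s3.png

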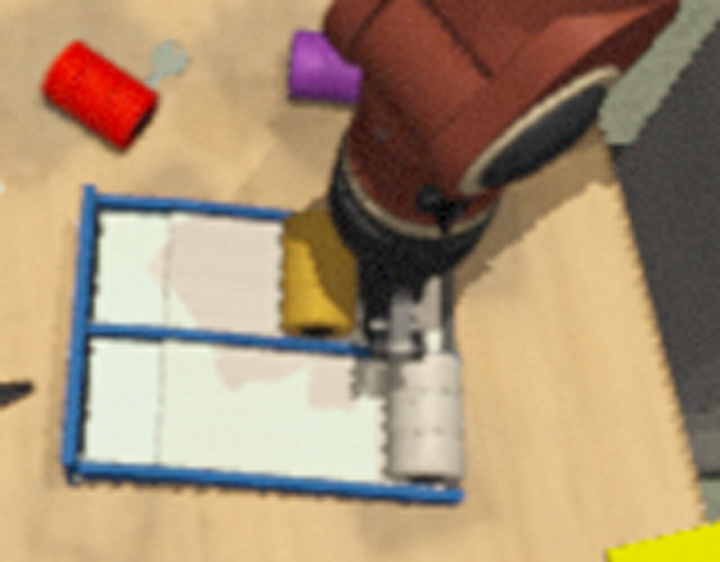

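The brass blank, at crop (318,275), is moving squarely up the slope ahead of the fingers. The steel blank hasn't moved. Continue over the crest.

```bash
python3 -m handwheel '{"slide":[[-0.3,0,0],[-0.7,0,-0.1],[-1.2,0,-0.2],[-1.7,0,-0.3],[-2.3,0,-0.4],[-2.9,0,-0.4],[-3.5,0,-0.5],[-4.1,0,-0.6],[-4.7,0,-0.7],[-5.3,0,-0.8],[-5.9,0,-0.9],[-6.4,0,-1],[-6.9,0,-1],[-7.3,0,-1.1],[-7.7,0,-1.1],[-8.1,0,-1.1],[-8.5,0,-1.2],[-8.8,0,-1.2],[-9.0,0,-1.2],[-9.0,0,-1.2]],"twist":[0,0,0,0,0,0,0,0,0,0,0,0,0,0,0,0,0,0,0,0],"claw":[-0.5,-0.5,-0.5,-0.5,-0.5,-0.5,-0.5,-0.5,-0.5,-0.5,-0.5,-0.5,-0.5,-0.5,-0.5,-0.5,-0.5,-0.5,-0.5,-0.5]}'
python3 - <<'E'
from rel import *
import cv2
from bench import read_camera
print(gut())
b=read_camera("side")["image"][220:345,285:445,::-1];cv2.imwrite("pics/s4.png",cv2.resize(b,None,fx=4.5,fy=4.5,interpolation=cv2.INTER_CUBIC))
E
```

```text
time_s: 7.12
ee_pos: [0.5931, 0.1604, 0.0632]
eef_rot: [-0.0, 0.086, 0.996, -0.0]
contact_force: [0.6, 0.2, 0.2]
grip_width: 0.0216
grasp_force: 0.0
([np.float64(0.0306), np.float64(-0.0354), np.float64(0.0632)], 'yawerr', np.float64(-0.003), 't', 7.125, 'grip', 0.02157502656776759, 'F', array([0.6, 0.2, 0.2]))
```

View pics/s4.png

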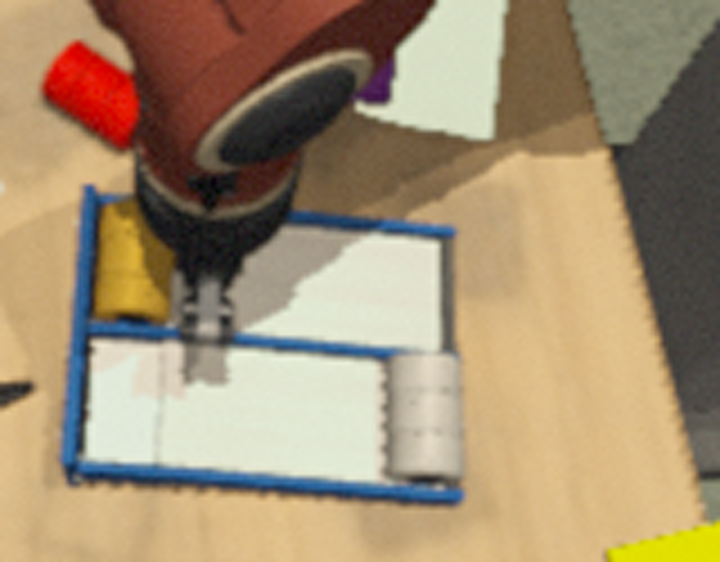

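The brass blank is in the pocket against the stop, at crop (133,262), and the fingers are free of it. Back off and lift.

```bash
python3 -m handwheel '{"slide":[[0.4,0,-0.1],[0.9,0,-0.3],[1.5,0,-0.8],[2.2,0,-2],[3,0,-4],[3.5,0,-7],[4,0,-10],[4,0,-13],[4,0,-13],[4,0,-13]],"twist":[0,0,0,0,0,0,0,0,0,0],"claw":[-0.5,-0.5,-0.5,-0.5,-0.5,-0.5,-0.5,-0.5,-0.5,-0.5]}'
python3 - <<'E'
from rel import *
import cv2
from bench import read_camera
from fit import proj
print(gut())
b=read_camera("side")["image"][220:345,285:445,::-1];cv2.imwrite("pics/s5.png",cv2.resize(b,None,fx=4.5,fy=4.5,interpolation=cv2.INTER_CUBIC))
print((proj("side",W(q,(.066,-.035,.0516)))-[285,220])*4.5)
E
```

```text
time_s: 8.43
ee_pos: [0.5529, 0.1671, 0.1934]
eef_rot: [-0.0, 0.086, 0.996, -0.0]
contact_force: [-0.6, 0.2, 0.0]
grip_width: 0.0217
grasp_force: 0.0
([np.float64(-0.0101), np.float64(-0.0355), np.float64(0.1934)], 'yawerr', np.float64(-0.002), 't', 8.425, 'grip', 0.02169311975728619, 'F', array([-0.6,  0.2,  0. ]))
[137.27503995 262.26540219]
```

View pics/s5.png

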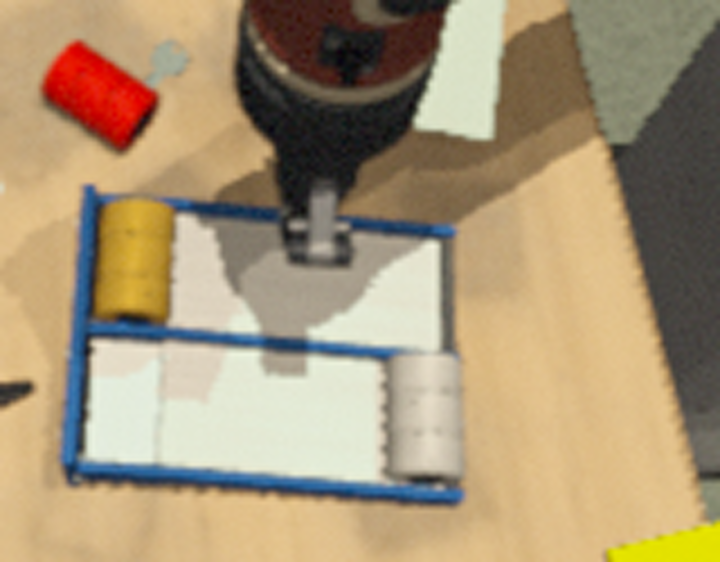

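The brass blank rests in the pocket at crop (135,260), against a predicted (137,262). The steel blank is still at the low end and the arm is clear, so I'll hand in.

```bash
python3 -c "from bench import job_done;print(job_done())"
```

```text
the job is handed in; nothing more can be done
None
```

I pushed the brass blank over the crest into its pocket, where it stayed after release; the steel blank is still at the low end of its lane, and the job was handed in after about 8.5 s of robot time, though no verdict came back.

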